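# Charge the bench hand pump until its pressure pin stands fully out

### The arm

A 7-joint arm with a two-finger parallel gripper is mounted at the origin on a cart in front of the work surface, level with it; the furniture and walls round the work are solid. World frame = base frame: x ahead of the robot, y to its left, z up, the work surface at z = 0. Lengths are in m, angles in rad, forces in N, time in s.
With the tool pointing down it reaches from about 0.4 to 0.85 m from the base axis. Payload 10.4 kg.
Tool frame: the origin (TCP) lies at the very end of the fingers, on their centre line; the grasp point (between the pads) lies 19 mm behind it; z points along the fingers, y is the line along which they close (so a half turn about z gives the same grasp; the last joint's range is limited). The gripper opens to 85 mm and grips with 20 to 120 N. Pads are 22 mm wide; open, the fingers measure 114 mm over their backs; the gripper's body (76 mm by 85 mm) begins 54 mm behind the grasp point. The pads swing forward as they close: fully open they stand 13 mm farther back than shut.
Start: joints at [1.28, 0.332, -0.065, 1.46, 0.022, 1.35, -0.088], TCP at [0.165, -0.603, 0.231] pointing down, gripper open.
Joint ranges: [-2.6, 2.6], [-0.5, 2.12], [-1.47, 1.34], [0.16, 2.42], [-1.27, 4.41], [0.06, 2.06], [-2.6, 2.6]. Speed limits (rad/s): [2.22, 2.22, 2.79, 2.79, 3.14, 3.14, 3.14].

### API

Orientations are given as a unit quaternion [x, y, z, w].
In Python, from workcell import manip, optics gives the robot as it stands.
- The arm moves only by the tool jog_arm, never from a script. Its arguments are lists of equal length, an entry for each row: "dr": the turn, a rotation vector about the tool's x, y, z normalised to -1 to 1, where 1 is 4 degrees, a list of three; "translation": the shift along the tool's x, y, z normalised to -1 to 1, where 1 is 0.025 m, a list of three; "jaw": the opening, from 0 (shut) to 1 (fully open). A call has 1 to 10 rows; each row shifts and turns the commanded pose from where the row before left it, along the tool's axes as they then stand; what a row does not reach is not made up. A row lasts 1/10 s, in which the tool goes at most 50 mm and 8.59 degrees, less where a joint would pass 70% of its speed; a pose out of reach is approached as far as the arm can. A call with a number of a shift or a turn outside -1 to 1 is refused whole. A call with a gripper value outside its range is refused whole. The fingers move at their own pace and stop on an object; "squeeze" is the grip in N (left out, the last holds). Time passes only in rows, so rows that do not move let the fingers close. It gives the time, the measured TCP pose, the force, the opening and the grip force at its end, in the units of the state.
- manip.get_obs(): the state, without advancing time (a new reading comes with each control period).
- optics.camera(name): name is "side" or "top" or "wrist"; returns a dict with "color" (480x640x3 uint8, red, green, blue), "mtx" (3x3 intrinsics, pixels), "k1" (the pictures are not rectified: a ray, as slopes to the right and down, at radius r is drawn at 1 + k1 r^2 times it, then the intrinsics apply), "R" (3x3) and "t" (3): a world point X has camera coordinates R X + t. Camera axes: x right, y down, z forward; pixel columns grow to the right and rows downward; lengths in m; the calibration is good to about 2 mm. A picture is of the moment at which its call begins. There is no depth.
- manip.hand_in(): hands the job in; it is judged then, once.
The state is a dict: "clock": time; "joint_pos": joint angles; "joint_velocities": joint speeds; "tau": joint torques, N m; "position": TCP position; "ee_rot": TCP orientation; "ft_force": force on the tool from outside, world axes, zero at the start; "torque": the same for the moment, N m; "grip_width": opening from 0.0 (shut) to 1.0 (fully open); "grasp_force": force on a finger pad.
Only numpy, scipy, OpenCV 4.12 (cv2) and the standard library are available. Lean on these libraries where they do the work, as an engineer would, in place of code of your own. Each camera call takes 0.05 s, during which the arm holds its last target. There are 200 camera calls.

### The job

Charge the little hand pump on the bench: push the steel guard strip well aside so that it no longer covers the plunger, then press the plunger's black cap with the fingertips again and again, letting it come all the way back up each time, until the pressure indicator pin beside it stands fully out of its collar. Do not touch the pin itself, pick nothing up, and leave the bottle, the beaker and the timer where they stand. Finish with the plunger up and the guard still aside.

Things in the scene. Friction and masses are not known exactly. Their poses are not given: they have to be found in the camera images.
- pump: Hand pump screwed to the bench (place and heading vary): base plate 110 x 190 x 16 mm. Origin: centre of its underside, on the plunger's axis; x away from the robot at yaw 0, y left, z up. At x = y = 0 a grey barrel 56 mm across, top at 70 mm; at y = +62 mm a grey block 42 x 42 mm, top at 60 mm, with the pin; at y = -62 mm the guard's post, 16 mm across, top at 111 mm.
- plunger_top (a point): Centre of the flat top of the plunger's black mushroom cap (48 mm across, 13 mm thick); 105 mm above the bench when the plunger is up, 87 mm when fully pressed.
- plunger (a joint): Plunger stroke, m: 0 = up, 0.018 = fully down. A spring brings it up in half a second; pressing takes about 5 N at first, 11 N at the bottom, then a hard stop. Only a stroke right to the bottom and right back up counts in full: it raises the pin by 6 mm (the first one by 3 to 9 mm). Two to four full strokes are needed; further ones do nothing more.
- pin (a joint): Height of the indicator pin, m: 0 = in (4 mm stand out of the collar), 0.0245 = fully out (28 mm stand out). It starts anywhere between 0 and 0.010, rises while the plunger goes down and stays up by friction.
- pin_tip (a point): Top of the round steel indicator pin, 13 mm across; 70 mm above the bench at pin = 0, 94.5 mm when fully out. 62 mm from the plunger's axis, on the pump's +y side.
- pin_collar (a point): Centre of the top of the pin's steel collar (26 mm across), fixed, 66 mm above the bench.
- guard (a joint): Swing of the guard, rad: 0 = strip lies along the pump's +y right over the plunger; starts at 0 to 0.2; grows as the free end swings to the pump's +x (away from the robot), clockwise from above, to the stop at 1.75. Off the plunger, well aside, from about 1.0 on. Light friction (0.5 N at the peg); stays where it is left.
- guard_hinge (a point): Point on the vertical hinge axis of the guard, at the underside of its strip, 111 mm above the bench. The strip is steel, 34 mm wide, 4 mm thick (top 115 mm above the bench, 6 mm clear over the cap), its free end 83 mm from the axis.
- guard_peg (a point): Top of the upright steel peg on the strip's free end by which the guard is pushed; peg 10 mm across, 26 mm tall (115 to 141 mm above the bench), 73 mm from the hinge axis.
- stain_bottle: Loose screw-cap bottle, 50 mm across, 102 mm tall, standing at one end of the pump; origin: centre of its underside. To be left alone.
- glass_beaker: Loose beaker, 54 mm across, 68 mm tall, standing at the other end of the pump; origin: centre of its underside. To be left alone.
- lab_timer: Loose timer, 62 x 68 x 19 mm, lying in front of the pump; origin: centre of its underside. To be left alone.

How it is judged:
On the way, in this order (a step that is already met when the one before it is completed fails the run):
1. the guard is swung well aside, off the plunger (value of joint guard above 0.9 rad), for 0.2 s.
2. the plunger is pressed to the bottom (value of joint plunger above 0.0145 m).
3. the plunger has come back up, pin not yet fully out (value of joint plunger below 0.003 m and value of joint pin below 0.0225 m).
4. the pin stands fully out (value of joint pin above 0.0225 m), for 0.1 s.
At the end, for the whole second after the job is handed in: The indicator pin is fully out (joint above 0.0225 m), the plunger back up (within 2 mm), the guard still aside (above 0.9 rad), and bottle, beaker and timer within 20 mm of where they stood (value of joint pin above 0.0225 m and value of joint plunger below 0.002 m and value of joint guard above 0.9 rad and distance of each of stain_bottle, glass_beaker, lab_timer from where it was at the start of the episode below 0.02 m); the robot touches nothing.
It fails at once if the pin itself was touched or pulled (contact force between pin and the arm above 1 N).
It fails at once if the pin itself was touched or pulled by the fingers (contact force between pin and the fingers above 1 N).
It fails at once if bottle, beaker or timer was shifted, lifted or carried (distance of any of stain_bottle, glass_beaker, lab_timer from where it was at the start of the episode above 0.02 m).
It fails at once if bottle or beaker was tipped (angle between any of stain_bottle, glass_beaker's own z axis and vertical above 0.4 rad).
It also fails if it takes over 51 s, if anything falls off the work surface, if the arm or the gripper's body presses on something with over 40 N, if the wrist force passes 120 N, or if a joint passes its speed limit or range.

## Working session

There is one attempt and no reset: what is moved stays moved. The work goes in short steps, Python scripts to look and compute and a tool call to move; the robot and the scene stay as the last step left them, time stands still between calls to the robot, and variables do not carry over. Pictures are saved under pics/ and viewed, at most 10 in all, crops included, and the job is handed in when it is done.

Besides the shell and the picture viewer there is one more tool, called after ">>>" as a command line: name --argument value ..., lists and objects as JSON in quotes. jog_arm: Moves the arm, as the interface text tells. Scaled input: -1 to 1 covers 0.025 m each way for a shift and 4 degrees each way for a turn. Its arguments: {"type":"object","properties":{"dr":{"type":"array","items":{"type":"array","items":{"type":"number"}}},"translation":{"type":"array","items":{"type":"array","items":{"type":"number"}}},"jaw":{"type":"array","items":{"type":"number"}},"squeeze":{"type":"number"}},"required":["dr","translation","jaw"]}

```bash
mkdir -p pics; ls; cat > h.py <<'E'
import numpy as np, cv2
from workcell import manip, optics
from scipy.spatial.transform import Rotation as Ro
def shot(n,f):
    d=optics.camera(n); cv2.imwrite(f'pics/{f}.png',d['color'][:,:,::-1]); np.savez(f'pics/{f}.npz',**d); return d
def load(f): return np.load(f'pics/{f}.npz')
def ray(d,uv):
    m=d['mtx'];k=float(d['k1']);D=np.array([k,0,0,0,0.])
    p=np.array([(uv[0]-m[0,2])/m[0,0],(uv[1]-m[1,2])/m[1,1]]);q=p.copy()
    for _ in range(30): q=p/(1+k*(q@q))
    return -d['R'].T@d['t'], d['R'].T@np.r_[q,1]
def onz(d,uv,z):
    c,r=ray(d,uv); return c+r*(z-c[2])/r[2]
def tri(*a):
    A=np.zeros((3,3));b=np.zeros(3)
    for d,uv in a:
        c,r=ray(d,uv);r=r/np.linalg.norm(r);P=np.eye(3)-np.outer(r,r);A+=P;b+=P@c
    x=np.linalg.solve(A,b)
    return x,[round(float(np.linalg.norm(np.cross(ray(d,u)[1]/np.linalg.norm(ray(d,u)[1]),x-ray(d,u)[0])))*1000,1) for d,u in a]
def proj(d,X):
    c=d['R']@X+d['t'];q=c[:2]/c[2];q=q*(1+float(d['k1'])*(q@q));m=d['mtx'];return np.array([m[0,0]*q[0]+m[0,2],m[1,1]*q[1]+m[1,2]])
E
python3 - <<'E'
from h import *
for n in ['side','top']: 
    d=shot(n,n+'0'); print(n,-d['R'].T@d['t'],d['mtx'][0,0],d['k1'])
o=manip.get_obs();print(o['position'],o['ee_rot'],Ro.from_quat(o['ee_rot']).as_matrix(),o['clock'])
E
```

```text
pics
side [ 0.45607221 -0.7785967   0.65929924] 598.9799258630086 -0.013009658468187524
top [0.36620053 0.10364051 0.94879924] 498.29118636583183 -0.01955889501621965
[ 0.16528252 -0.60240632  0.23060028] [ 9.91049229e-01  1.33495449e-01 -1.04822800e-04 -6.16268576e-04] [[ 9.64357908e-01  2.64600994e-01 -3.72307210e-04]
 [ 2.64601252e-01 -9.64357171e-01  1.19351826e-03]
 [-4.32310093e-05 -1.24949173e-03 -9.99999218e-01]] 0.1
```

View pics/side0.png

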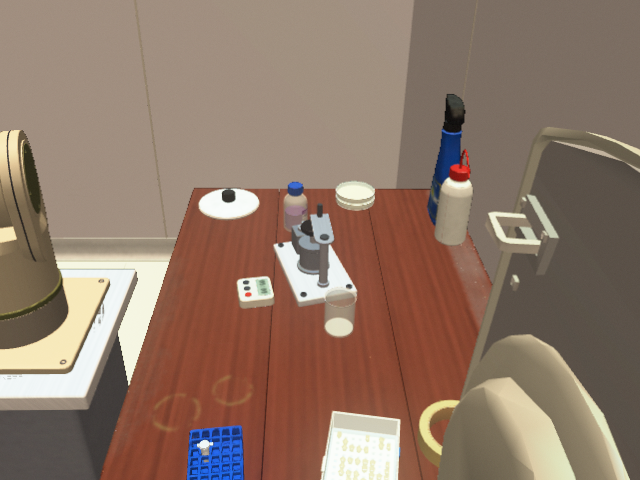

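View pics/top0.png

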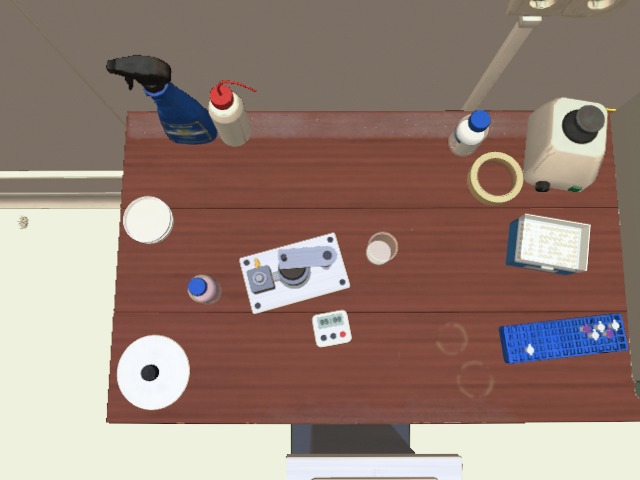

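The side view shows the pump at about (315,255), with the post in front, the peg at about (320,210), the bottle behind it and the beaker at (339,312). The top view shows the hinge at about (327,255), the peg at about (284,257), the pin block at (261,277) and the cap at (293,272). I'll enlarge both views.

```bash
python3 - <<'E'
import cv2,numpy as np
a=cv2.imread('pics/top0.png')[225:325,225:355];b=cv2.imread('pics/side0.png')[195:310,260:370]
a=cv2.resize(a,None,fx=4,fy=4,interpolation=cv2.INTER_CUBIC)[:,:400*13//10];b=cv2.resize(b,None,fx=5,fy=5,interpolation=cv2.INTER_CUBIC)
cv2.imwrite('pics/c0.png',a);cv2.imwrite('pics/c1.png',b)
E
```

```text
(no output)
```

View pics/c0.png

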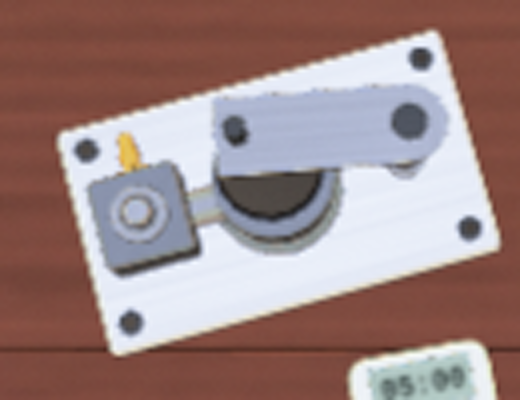

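View pics/c1.png

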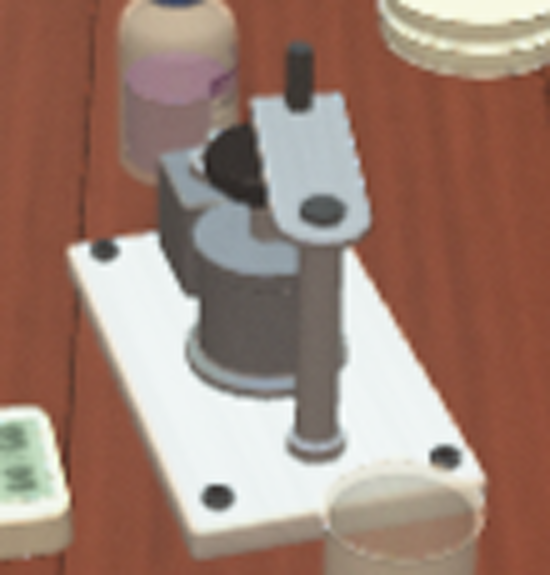

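The crops show, in crop pixels, the top-view screws at (87,150), (421,58), (470,229) and (131,322), the hinge at (409,120), the peg at (234,129) and the pin at (138,211). In the side crop the hinge is at (323,210), the peg top at (300,46) and three screws are visible.

```bash
python3 - <<'E'
from h import *
T=load('top0');S=load('side0')
t=lambda x,y:(225+(x+.5)/4-.5,225+(y+.5)/4-.5); s=lambda x,y:(260+(x+.5)/5-.5,195+(y+.5)/5-.5)
np.set_printoptions(precision=4,suppress=True)
print('hinge',tri((T,t(409,120)),(S,s(323,210))))
print('peg',tri((T,t(233,130)),(S,s(300,47))))
for n,a,b in [('far-left',(87,150),(105,249)),('nearR? right-bottom',(470,229),(218,496)),('right-top',(421,58),(446,457)),]:
    pass
for n,a,b in [('scr +x-y',(421,58),(446,457)),('scr -x-y',(470,229),(218,496)),('scr -x+y',(131,322),(105,249))]: print(n,tri((T,t(*a)),(S,s(*b))))
sc=np.array([onz(T,t(*p),.017) for p in [(87,150),(421,58),(470,229),(131,322)]])
co=np.array([onz(T,t(*p),.016) for p in [(62,132),(437,32),(500,248),(115,355)]])
print('centres',sc.mean(0),co.mean(0)); print(np.linalg.norm(np.diff(co,axis=0),axis=1))
for q in (sc,co):
    e=(q[0]+q[3]-q[1]-q[2])/2; print('yaw',np.degrees(np.arctan2(-e[0],e[1])))
print('pin',onz(T,t(138,211),.072)); c=onz(T,t(270,200),.105)
g=onz(S,s(230,160),.105); print(c,g)
print('beaker',onz(T,(382,249),.03),'bottle',onz(T,(199,287),.1),'timer',onz(T,(332,328),.019))
E
```

```text
hinge (array([0.5003, 0.0831, 0.1183]), [0.1, 0.1])
peg (array([0.4934, 0.156 , 0.1411]), [0.7, 0.7])
scr +x-y (array([0.5461, 0.0748, 0.0199]), [0.1, 0.1])
scr -x-y (array([0.4648, 0.0525, 0.0199]), [0.1, 0.1])
scr -x+y (array([0.4217, 0.2102, 0.0203]), [0.0, 0.0])
centres [0.4841 0.1426 0.017 ] [0.4835 0.1421 0.016 ]
[0.1844 0.1073 0.1862]
yaw 15.379155460639423
yaw 15.234256165309931
pin [0.4674 0.2021 0.072 ]
[0.4682 0.1422 0.105 ] [0.4692 0.1378 0.105 ]
beaker [ 0.5252 -0.0223  0.03  ] bottle [0.4479 0.3014 0.1   ] timer [0.3796 0.0721 0.019 ]
```

The measurements agree with the text. The pump is at (0.484, 0.142) with yaw 15.3°, the peg top is at 0.141 m and 73 mm from the hinge, and the guard is at about 0.17 rad. The tool axes already line up with the pump (tool x = pump x, tool y = -pump y). I'll move over with the jaw closing, staying high.

>>> jog_arm --dr '[[0,0,0],[0,0,0],[0,0,0],[0,0,0],[0,0,0],[0,0,0],[0,0,0],[0,0,0],[0,0,0],[0,0,0]]' --translation '[[1,-1,0],[1,-1,0],[1,-1,0],[1,-1,0],[1,-1,0],[1,-1,0],[1,-1,0],[1,-1,0],[1,-1,0],[1,-1,0]]' --jaw '[0,0,0,0,0,0,0,0,0,0]'

```text
clock: 1.1
position: [0.3406, -0.2941, 0.2311]
ee_rot: [0.991, 0.133, -0.0, 0.0]
ft_force: [0.2, -0.3, -0.0]
grip_width: -0.001
grasp_force: 0.0
```

>>> jog_arm --dr '[[0,0,0],[0,0,0],[0,0,0],[0,0,0],[0,0,0],[0,0,0],[0,0,0],[0,0,0],[0,0,0],[0,0,0]]' --translation '[[1,-1,0],[1,-1,0],[1,-1,0],[1,-1,0],[1,-1,0],[1,-1,0],[1,-1,0],[1,-1,0],[0.5,-1,0],[0,-1,0]]' --jaw '[0,0,0,0,0,0,0,0,0,0]'

```text
clock: 2.1
position: [0.4797, 0.0037, 0.2309]
ee_rot: [0.991, 0.134, -0.0, -0.001]
ft_force: [0.4, -0.2, -0.5]
grip_width: -0.001
grasp_force: 0.0
```

>>> jog_arm --dr '[[0,0,0],[0,0,0],[0,0,0],[0,0,0],[0,0,0],[0,0,0],[0,0,0]]' --translation '[[0,-1,0],[0,-1,0],[0,-1,0],[0,-1,0],[0,-1,0.3],[0.2,-0.8,0.7],[0,0,1]]' --jaw '[0,0,0,0,0,0,0]'

```text
clock: 2.8
position: [0.4455, 0.1461, 0.1817]
ee_rot: [0.991, 0.135, 0.001, -0.0]
ft_force: [0.7, -0.5, -0.1]
grip_width: -0.002
grasp_force: 0.0
```

```bash
cat > st.py <<'E'
from h import *
np.set_printoptions(precision=4,suppress=True)
def st():
    o=manip.get_obs();y=np.radians(15.3);d=np.array(o['position'][:2])-[.484,.1423]
    print('t',o['clock'],'pump xy',d@[np.cos(y),np.sin(y)],d@[-np.sin(y),np.cos(y)],'z',o['position'][2],'F',np.array(o['ft_force']))
E
python3 - <<'E'
from st import *
st()
a=shot('side','side1')['color'][180:300,250:370,::-1];b=shot('top','top1')['color'][200:320,230:350,::-1]
cv2.imwrite('pics/c2.png',cv2.resize(np.hstack([a,b]),None,fx=3.3,fy=3.3,interpolation=cv2.INTER_CUBIC))
E
```

```text
t 2.8 pump xy -0.03609306370999235 0.013817407936478357 z 0.18166709164008668 F [ 0.7495 -0.5249 -0.1264]
```

View pics/c2.png

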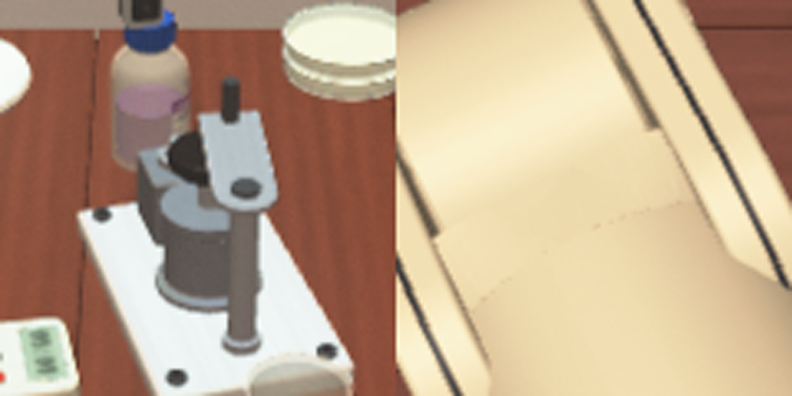

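The fingertip is at about (140,10) in the left crop. It is on the robot side of the peg and clear of it, so I'll descend and check before pushing.

>>> jog_arm --dr '[[0,0,0],[0,0,0],[0,0,0],[0,0,0]]' --translation '[[0,0,1],[0,0,0.8],[0,0,0.5],[0,0,0]]' --jaw '[0,0,0,0]'

```text
clock: 3.3
position: [0.445, 0.1424, 0.1231]
ee_rot: [0.991, 0.133, -0.001, 0.0]
ft_force: [0.4, -0.9, 1.6]
grip_width: 0.002
grasp_force: 0.0
```

>>> jog_arm --dr '[[0,0,0],[0,0,0],[0,0,0],[0,0,0],[0,0,0],[0,0,0],[0,0,0],[0,0,0],[0,0,0],[0,0,0]]' --translation '[[0.7,0.05,0],[0.7,0.05,0],[0.43,0.07,0],[0.43,0.07,0],[0.4,0.2,0],[0.4,0.2,0],[0.3,0.3,0],[0.3,0.3,0],[0.2,0.3,0],[0.2,0.3,0]]' --jaw '[0,0,0,0,0,0,0,0,0,0]'

```text
clock: 4.3
position: [0.5532, 0.1232, 0.1229]
ee_rot: [0.991, 0.133, -0.004, 0.001]
ft_force: [-25.2, -11.2, 13.5]
grip_width: -0.003
grasp_force: 14.1
```

```bash
python3 - <<'E'
from st import *
st()
a=shot('side','side2')['color'][160:300,240:380,::-1]
cv2.imwrite('pics/c3.png',cv2.resize(a,None,fx=3,fy=3,interpolation=cv2.INTER_CUBIC))
E
```

```text
t 4.3 pump xy 0.06176279957323185 -0.03665140979548025 z 0.12288778261304217 F [-25.2125 -11.2198  13.5347]
```

View pics/c3.png

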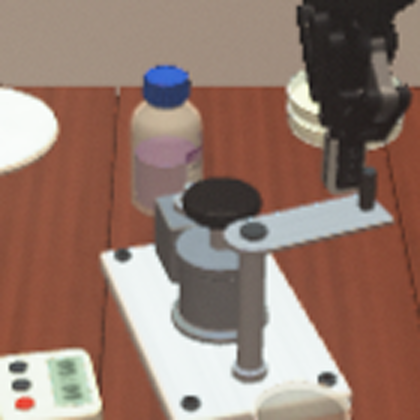

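The strip now points along pump +x, the cap is uncovered, and the peg is just right of the fingers at (368,190). The 25 N reading suggests it's at its stop. I'll back off and up.

>>> jog_arm --dr '[[0,0,0],[0,0,0],[0,0,0],[0,0,0],[0,0,0],[0,0,0]]' --translation '[[-0.3,-0.5,0],[-0.5,-0.5,0],[-0.5,-0.3,-0.6],[-0.5,-0.2,-0.4],[-0.5,0,0],[0,0,0]]' --jaw '[0,0,0,0,0,0]'

```text
clock: 4.95
position: [0.4899, 0.1466, 0.1494]
ee_rot: [0.991, 0.134, 0.001, 0.0]
ft_force: [0.2, -0.6, 0.5]
grip_width: -0.004
grasp_force: 0.0
```

```bash
python3 - <<'E'
from st import *
st()
a=shot('side','side3')['color'][160:300,240:380,::-1]
cv2.imwrite('pics/c4.png',cv2.resize(a,None,fx=4,fy=4,interpolation=cv2.INTER_CUBIC))
E
```

```text
t 4.95 pump xy 0.006804767070589801 0.00263318700340862 z 0.1493726418860396 F [ 0.1925 -0.6441  0.4894]
```

View pics/c4.png

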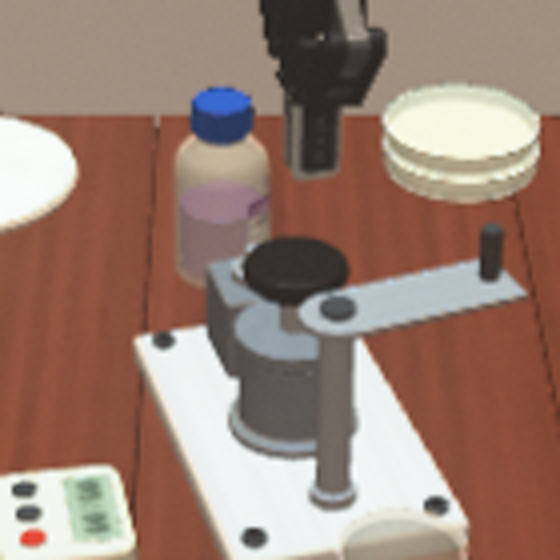

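The guard stays aside at about 1.6 rad and the fingers are over the cap. First press.

>>> jog_arm --dr '[[0,0,0],[0,0,0],[0,0,0],[0,0,0],[0,0,0],[0,0,0],[0,0,0]]' --translation '[[-0.28,0.1,0],[0,0,0.8],[0,0,0.8],[0,0,0.5],[0,0,0.4],[0,0,0.1],[0,0,0]]' --jaw '[0,0,0,0,0,0,0]'

```text
clock: 5.7
position: [0.4845, 0.1419, 0.0867]
ee_rot: [0.991, 0.133, -0.0, 0.001]
ft_force: [-18.7, -8.1, 45.9]
grip_width: -0.001
grasp_force: 22.6
```

>>> jog_arm --dr '[[0,0,0],[0,0,0],[0,0,0],[0,0,0],[0,0,0],[0,0,0],[0,0,0],[0,0,0],[0,0,0]]' --translation '[[0,0,-0.5],[0,0,-0.7],[0,0,0],[0,0,0],[0,0,0],[0,0,0],[0,0,0],[0,0,0],[0,0,0]]' --jaw '[0,0,0,0,0,0,0,0,0]'

```text
clock: 6.6
position: [0.4841, 0.1422, 0.1136]
ee_rot: [0.991, 0.134, -0.0, 0.0]
ft_force: [0.6, 0.6, -0.7]
grip_width: 0.003
grasp_force: 0.0
```

>>> jog_arm --dr '[[0,0,0],[0,0,0],[0,0,0],[0,0,0],[0,0,0]]' --translation '[[0,0,0.4],[0,0,0.4],[0,0,0.3],[0,0,0.07],[0,0,0]]' --jaw '[0,0,0,0,0]'

```text
clock: 7.1
position: [0.4851, 0.1425, 0.0868]
ee_rot: [0.991, 0.134, 0.001, 0.001]
ft_force: [-12.5, -5.1, 39.3]
grip_width: -0.001
grasp_force: 19.3
```

>>> jog_arm --dr '[[0,0,0],[0,0,0],[0,0,0],[0,0,0],[0,0,0],[0,0,0],[0,0,0],[0,0,0],[0,0,0]]' --translation '[[0,0,-0.5],[0,0,-0.67],[0,0,0],[0,0,0],[0,0,0],[0,0,0],[0,0,0],[0,0,0],[0,0,0]]' --jaw '[0,0,0,0,0,0,0,0,0]'

```text
clock: 8.0
position: [0.4841, 0.1422, 0.1137]
ee_rot: [0.991, 0.134, -0.0, 0.0]
ft_force: [-0.4, -1.1, -0.3]
grip_width: -0.0
grasp_force: 0.0
```

>>> jog_arm --dr '[[0,0,0],[0,0,0],[0,0,0],[0,0,0],[0,0,0]]' --translation '[[0,0,0.4],[0,0,0.4],[0,0,0.3],[0,0,0.07],[0,0,0]]' --jaw '[0,0,0,0,0]'

```text
clock: 8.5
position: [0.4851, 0.1425, 0.0868]
ee_rot: [0.991, 0.134, 0.001, 0.001]
ft_force: [-11.6, -4.6, 38.3]
grip_width: -0.002
grasp_force: 19.3
```

>>> jog_arm --dr '[[0,0,0],[0,0,0],[0,0,0],[0,0,0],[0,0,0],[0,0,0],[0,0,0],[0,0,0],[0,0,0]]' --translation '[[0,0,-0.5],[0,0,-0.67],[0,0,0],[0,0,0],[0,0,0],[0,0,0],[0,0,0],[0,0,0],[0,0,0]]' --jaw '[0,0,0,0,0,0,0,0,0]'

```text
clock: 9.4
position: [0.4841, 0.1421, 0.1136]
ee_rot: [0.991, 0.133, -0.0, 0.0]
ft_force: [-0.1, 0.6, 0.1]
grip_width: -0.002
grasp_force: 0.0
```

>>> jog_arm --dr '[[0,0,0],[0,0,0],[0,0,0],[0,0,0],[0,0,0]]' --translation '[[0,0,0.4],[0,0,0.4],[0,0,0.3],[0,0,0.07],[0,0,0]]' --jaw '[0,0,0,0,0]'

```text
clock: 9.9
position: [0.4851, 0.1425, 0.0868]
ee_rot: [0.991, 0.133, 0.001, 0.001]
ft_force: [-11.6, -5.3, 38.5]
grip_width: -0.001
grasp_force: 19.3
```

>>> jog_arm --dr '[[0,0,0],[0,0,0],[0,0,0],[0,0,0],[0,0,0],[0,0,0],[0,0,0],[0,0,0],[0,0,0]]' --translation '[[0,0,-0.5],[0,0,-0.67],[0,0,0],[0,0,0],[0,0,0],[0,0,0],[0,0,0],[0,0,0],[0,0,0]]' --jaw '[0,0,0,0,0,0,0,0,0]'

```text
clock: 10.8
position: [0.4841, 0.1421, 0.1137]
ee_rot: [0.991, 0.133, -0.0, 0.0]
ft_force: [0.1, 0.3, 1.0]
grip_width: 0.001
grasp_force: 0.0
```

All four strokes reached the hard stop. I'll retract up and to the right so the top camera can see the pin.

>>> jog_arm --dr '[[0,0,0],[0,0,0],[0,0,0],[0,0,0],[0,0,0],[0,0,0],[0,0,0],[0,0,0],[0,0,0],[0,0,0]]' --translation '[[0,0,-1],[0,0,-1],[0,0,-1],[0,0,-1],[0,0,-1],[0,1,-0.5],[0,1,0],[0,1,0],[0,1,0],[0,1,0]]' --jaw '[0,0,0,0,0,0,0,0,0,0]'

```text
clock: 11.8
position: [0.5174, 0.0206, 0.2514]
ee_rot: [0.991, 0.134, 0.0, 0.0]
ft_force: [-0.2, -0.4, 0.2]
grip_width: 0.001
grasp_force: 0.0
```

>>> jog_arm --dr '[[0,0,0],[0,0,0],[0,0,0],[0,0,0],[0,0,0],[0,0,0],[0,0,0],[0,0,0],[0,0,0],[0,0,0]]' --translation '[[0,1,0],[0,1,0],[0,1,0],[0,1,0],[-0.5,1,0],[-0.5,1,0],[-0.5,1,0],[-0.5,1,0],[0,0,0],[0,0,0]]' --jaw '[0,0,0,0,0,0,0,0,0,0]'

```text
clock: 12.8
position: [0.5218, -0.1847, 0.2512]
ee_rot: [0.991, 0.133, -0.0, -0.0]
ft_force: [-0.8, 0.6, -0.5]
grip_width: -0.0
grasp_force: 0.0
```

```bash
python3 - <<'E'
from st import *
st()
a=shot('side','side4')['color'][195:295,260:360,::-1];b=shot('top','top4')['color'][225:325,235:335,::-1]
cv2.imwrite('pics/c5.png',cv2.resize(np.hstack([a,b]),None,fx=4,fy=4,interpolation=cv2.INTER_CUBIC))
E
```

```text
t 12.8 pump xy -0.04984556687538618 -0.32542894653862453 z 0.2511730089179476 F [-0.8021  0.603  -0.4765]
```

View pics/c5.png

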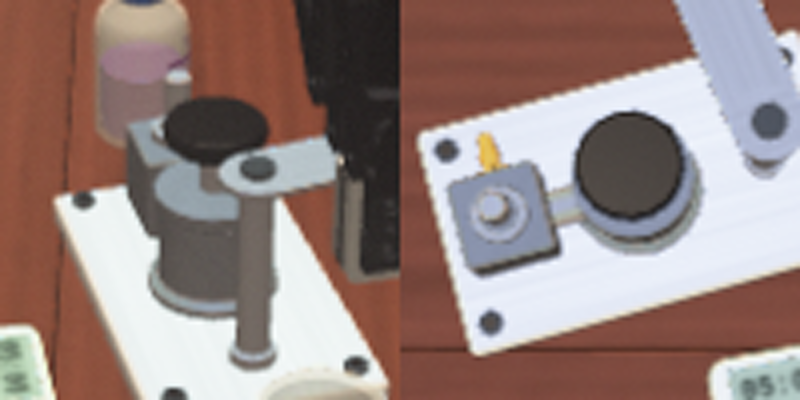

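The pin is now visible above the cap, with its tip at about (177,76) in the side crop and (490,206) in the top crop. The cap is up and the guard is aside. I'll triangulate the tip height and check the loose items.

```bash
python3 - <<'E'
from st import *
T=load('top4');S=load('side4')
f=lambda x,y,a,b:(a+(x+.5)/4-.5,b+(y+.5)/4-.5)
print('pin tip',tri((T,f(490-400,206,235,225)),(S,f(178,76,260,195))))
print('cap',tri((T,f(629-400,164,235,225)),(S,f(217,129,260,195))))
print('pred tip side px .0945/.0885',[(proj(S,np.array([.4676,.2021,z]))-[260,195])*4 for z in(.0945,.0885)])
d=cv2.absdiff(load('top0')['color'],T['color']).max(2)
print('diff bottle,timer,beaker',[int((d[a:b,c:e]>40).sum()) for a,b,c,e in[(270,310,180,225),(308,350,310,355),(228,268,364,400)]])
E
```

```text
pin tip (array([0.4671, 0.2031, 0.0941]), [0.1, 0.1])
cap (array([0.4842, 0.1429, 0.1014]), [0.0, 0.0])
pred tip side px .0945/.0885 [array([177.4379,  74.9107]), array([177.3519,  85.9007])]
diff bottle,timer,beaker [0, 0, 0]
```

```bash
python3 -c "
from workcell import manip
print(manip.hand_in())"
```

```text
the job is handed in; nothing more can be done
None
```

I swung the guard aside and gave the plunger four full strokes, and handed the job in at about 13 s; the pin tip measured 94 mm above the bench (fully out), the plunger was up, and bottle, beaker and timer had not moved, but hand-in returned no verdict.

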